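# Snap the lid of the storage box shut all round

### The arm

A 6-joint arm with a two-finger parallel gripper is mounted at the origin on the work surface. World frame = base frame: x ahead of the robot, y to its left, z up, the work surface at z = 0. Lengths are in m, angles in rad, forces in N, time in s.
With the tool pointing down it reaches from about 0.35 to 0.775 m from the base axis. Payload 7.3 kg.
Tool frame: the origin (TCP) lies between the finger pads; the fingertips stand 17 mm ahead of it and the grasp point (between the pads) lies 2 mm behind it; z points along the fingers, y is the line along which they close (so a half turn about z gives the same grasp; the last joint's range is limited). The gripper opens to 92 mm and grips with 3 to 60 N. Pads are 19 mm wide; open, the fingers measure 130 mm over their backs; the gripper's body (75 mm by 190 mm) begins 47 mm behind the grasp point.
Start: joints at [-1.321, 0.342, 1.524, -0, 1.275, -0.146], TCP at [0.202, -0.484, 0.215] pointing down, gripper open.
Joint ranges: [-2.53, 2.53], [-0.77, 2.02], [0.04, 2.7], [-1, 4.14], [0.28, 2.66], [-3.11, 3.11]. Speed limits (rad/s): [2.57, 2.57, 3.14, 3.14, 3.14, 3.14].

### API

Orientations are given as [roll, pitch, yaw] about the fixed x, y, z axes, in that order (R = Rz(yaw) Ry(pitch) Rx(roll)).
In Python, from cell import robot, optics gives the robot as it stands.
- The arm moves only by the tool play_rows, never from a script. Its argument "rows" is a list of rows, each a list of 7 numbers: the shift along the tool's x, y, z in cm, then the turn, a rotation vector about the tool's x, y, z in rad, then the opening, from 0 (shut) to 1 (fully open). In form: [[tx, ty, tz, wx, wy, wz, grip], ...]. A call has 1 to 20 rows; each row is the pose to reach, as a shift and turn from the pose commanded when the call began, along the tool's axes at that moment; what a row does not reach only later rows make up. A row lasts 1/10 s, in which the tool goes at most 50 mm and 8.59 degrees, less where a joint would pass 70% of its speed; a pose out of reach is approached as far as the arm can. A call with a gripper value outside its range is refused whole. The fingers move at their own pace and stop on an object; "squeeze" is the grip in N (left out, the last holds). Time passes only in rows, so rows that repeat a pose let the fingers close. It gives the time, the measured TCP pose, the force, the opening and the grip force at its end, in the units of the state.
- robot.observe(): the state, without advancing time (a new reading comes with each control period).
- optics.read_camera(name): name is "scene" or "side" or "wrist"; returns (picture, depth): 400x640x3 uint8, red, green, blue; 400x640 float32, m along the optical axis (not along the pixel's ray), 0 where there is no reading.
- optics.camera_model(name): a dict with "fx", "fy", "cx", "cy" (pixels), "origin" and "rotation" of the camera in the world; the wrist camera has in their place "tool_from_camera" (4x4, takes a point from camera to tool coordinates, whose origin is the TCP and whose axes are the flange's). Camera axes: x right, y up, looking along -z (the intrinsics and any distortion apply to the point x, -y, -z); pixel columns grow to the right and rows downward; lengths in m; the calibration is good to about 2 mm. The wrist camera is an equidistant fisheye: a pixel r from the principal point sees the ray r / f radians off the axis. A picture is of the moment at which its call begins: read the wrist's pose just before it. camera_model takes no time and is no camera call.
- robot.hand_in(): hands the job in; it is judged then, once.
The state is a dict: "time": time; "qpos": joint angles; "qvel": joint speeds; "joint_efforts": joint torques, N m; "tool_pos": TCP position; "tool_rot": TCP orientation; "contact_force": force on the tool from outside, world axes, zero at the start; "torque": the same for the moment, N m; "opening": finger opening in m; "grip_force": force on a finger pad.
Only numpy, scipy, OpenCV 4.12 (cv2) and the standard library are available. Lean on these libraries where they do the work, as an engineer would, in place of code of your own. Each camera call takes 0.05 s, during which the arm holds its last target. There are 200 camera calls.

### The job

Go round the rim of the box's green lid and press down its four raised lime green sections until every one clicks shut and the rim is flush all round. Only press: do not lift, tip or push away the box, and leave the duck, the measuring cup, the block and the maraca where they are.

Things in the scene. Friction and masses are not known exactly. Their poses are not given: they have to be found in the camera images.
- tub: Loose white box with a green snap-fit lid, its movable sections lime green, 190 x 160 mm (x by y), about 1.2 kg. Origin: centre of its underside, z up; its -x side faces the robot, turned up to 35 degrees. Heights above the counter: lid panel 64 mm, four fixed rim corners 70 mm. Each side has one section: top at 77 mm while up (white seal strip shows under it), 70 mm and flush with the corners once shut.
- snap_near (a joint): Snap section of the lid rim on the short side at the box's own -x: m pressed down, 0 = up, 0.007 = clicked shut and flush. Over-centre snap: it resists with about 4 N (up to 6 N if pressed quickly), springs back up if let go before 0.0035, and past that snaps shut by itself and stays.
- press_near (a point): Middle of the top face of that section (lime green, 84 mm along the box's y, 20 mm across); it moves down with it. Lies at (-85, 0) mm in the box's x, y, over the box's wall.
- snap_far (a joint): Snap section of the lid rim on the short side at the box's own +x: m pressed down, 0 = up, 0.007 = clicked shut and flush. Over-centre snap: it resists with about 4 N (up to 6 N if pressed quickly), springs back up if let go before 0.0035, and past that snaps shut by itself and stays.
- press_far (a point): Middle of the top face of that section (lime green, 84 mm along the box's y, 20 mm across); it moves down with it. Lies at (85, 0) mm in the box's x, y, over the box's wall.
- snap_left (a joint): Snap section of the lid rim on the long side at the box's own +y: m pressed down, 0 = up, 0.007 = clicked shut and flush. Over-centre snap: it resists with about 4 N (up to 6 N if pressed quickly), springs back up if let go before 0.0035, and past that snaps shut by itself and stays.
- press_left (a point): Middle of the top face of that section (lime green, 110 mm along the box's x, 20 mm across); it moves down with it. Lies at (0, 70) mm in the box's x, y, over the box's wall.
- snap_right (a joint): Snap section of the lid rim on the long side at the box's own -y: m pressed down, 0 = up, 0.007 = clicked shut and flush. Over-centre snap: it resists with about 4 N (up to 6 N if pressed quickly), springs back up if let go before 0.0035, and past that snaps shut by itself and stays.
- press_right (a point): Middle of the top face of that section (lime green, 110 mm along the box's x, 20 mm across); it moves down with it. Lies at (0, -70) mm in the box's x, y, over the box's wall.
- duck: Bystander: yellow rubber duck, loose, about 80 mm long and 78 mm tall; origin under its middle.
- cup: Bystander: stainless steel measuring cup, loose, 76 mm across, 45 mm tall, flat handle reaching 120 mm along its x; origin under the cup's centre.
- block: Bystander: orange painted wooden block, loose, 60 x 30 x 30 mm; origin under its centre.
- maraca: Bystander: blue plastic maraca lying on the counter, loose, 218 mm long along its x, head 56 mm across at +x; origin on the counter near its middle.

How it is judged:
At the end, for the whole second after the job is handed in: All four rim sections are shut (each more than 5.5 of 7 mm down), the box stands flat and still on the counter within 40 mm of where it began, and the duck, cup, block and maraca are within 30 mm of where they began (value of joint each of snap_near, snap_far, snap_left, snap_right above 0.0055 m and height (world z) of tub below 0.006 m and angle between tub's own z axis and vertical below 0.06 rad and distance of tub from where it was at the start of the episode below 0.04 m and linear speed of tub below 0.02 m/s and distance of each of duck, cup, block, maraca from where it was at the start of the episode below 0.03 m); the robot touches nothing.
It fails at once if the box is lifted off the counter or tipped (height (world z) of tub above 0.012 m or angle between tub's own z axis and vertical above 0.15 rad).
It fails at once if the box is pushed away (40 mm) (distance of tub from where it was at the start of the episode above 0.04 m).
It fails at once if the duck, cup, block or maraca is moved by more than 30 mm (distance of any of duck, cup, block, maraca from where it was at the start of the episode above 0.03 m).
It also fails if it takes over 42 s, if anything falls off the work surface, if the arm or the gripper's body presses on something with over 40 N, if the wrist force passes 120 N, or if a joint passes its speed limit or range.

## Working session

There is one attempt and no reset: what is moved stays moved. The work goes in short steps, Python scripts to look and compute and a tool call to move; the robot and the scene stay as the last step left them, time stands still between calls to the robot, and variables do not carry over. Pictures are saved under pics/ and viewed, at most 10 in all, crops included, and the job is handed in when it is done.

Besides the shell and the picture viewer there is one more tool, called after "Request:" in YAML: its name, and indented under it one key for each argument. play_rows: Moves the arm, as the interface text tells. Its arguments: {"type":"object","properties":{"rows":{"type":"array"},"squeeze":{"type":"number"}},"required":["rows"]}

```bash
mkdir -p pics; cat > h.py <<'E'
import numpy as np, cv2
from cell import robot, optics
def pts(name):
    p,d=optics.read_camera(name); m=optics.camera_model(name)
    v,u=np.mgrid[0:400,0:640]
    c=np.stack([(u-m['cx'])/m['fx']*d,-(v-m['cy'])/m['fy']*d,-d],-1)
    w=c@np.array(m['rotation']).T+np.array(m['origin'])
    w[d==0]=np.nan
    return p,w
E
python3 - <<'E'
from h import *
for n in('scene','side'):
    print({k:v for k,v in optics.camera_model(n).items()})
    p,w=pts(n); cv2.imwrite(f'pics/{n}0.png',p[:,:,::-1]); np.savez(f'{n}0.npz',p=p,w=w)
print(robot.observe())
E
```

```text
{'fx': 456.5677538305669, 'fy': 456.5677538305669, 'cx': 321.049044604366, 'cy': 203.99975756316, 'origin': array([ 1.1033252 , -0.03196407,  0.8560083 ]), 'rotation': array([ 0.55058443, -0.00682855,  1.39376576])}Traceback (most recent call last):
  File "<stdin>", line 4, in <module>
  File "h.py", line 7, in pts
    w=c@np.array(m['rotation']).T+np.array(m['origin'])
      ~~~~~~~~~~~~~~~~~~~~~~~~~~~^~~~~~~~~~~~~~~~~~~~~~
ValueError: operands could not be broadcast together with shapes (400,640) (3,)
```

Rotation is roll/pitch/yaw.

```bash
sed -i "s/np.array(m\['rotation'\]).T/R.from_euler('xyz',m['rotation']).as_matrix().T/; 1a from scipy.spatial.transform import Rotation as R" h.py
python3 - <<'E'
from h import *
for n in('scene','side'):
    p,w=pts(n); cv2.imwrite(f'pics/{n}0.png',p[:,:,::-1]); np.savez(f'{n}0.npz',p=p,w=w)
    h=cv2.cvtColor(p,cv2.COLOR_RGB2HSV)
    print(n, optics.camera_model(n)['origin'], np.nanpercentile(w[...,2],[5,50,95]))
    for z in (.064,.070,.077):
        k=(abs(w[...,2]-z)<.002)&(h[...,0]>30)&(h[...,0]<85)&(h[...,1]>80)
        if k.sum()>20: print(z,k.sum(),h[k].mean(0),w[k].mean(0),cv2.minAreaRect(w[k][:,:2].astype(np.float32)*1000))
print(robot.observe())
E
```

```text
scene [ 1.1033252  -0.03196407  0.8560083 ] [-0.00073615  0.00261023  0.0909796 ]
0.064 1075 [ 63.03627907 145.21023256  93.50046512] [ 0.53157476 -0.08684063  0.06503059] ((537.9924926757812, -87.13733673095703), (147.3166046142578, 175.94439697265625), 62.494285583496094)
0.07 963 [ 62.49636552 139.47767394  89.57424714] [ 0.53759074 -0.08775814  0.06960781] ((530.8739013671875, -85.49967956542969), (159.81460571289062, 187.998291015625), 64.89637756347656)
0.077 812 [ 38.07635468 168.3226601  130.79310345] [ 0.53722842 -0.08704413  0.07771314] ((529.5932006835938, -85.0174560546875), (159.94717407226562, 190.5321044921875), 64.85540771484375)
side [0.41630077 0.6380454  0.42890709] [-0.2759109  -0.00064613  0.30346661]
0.064 1372 [ 64.71574344 146.15233236 100.38265306] [ 0.52624411 -0.0867968   0.06351429] ((529.195556640625, -77.69621276855469), (149.27227783203125, 184.77987670898438), 64.64179229736328)
0.07 418 [ 58.67703349 139.69138756 102.26076555] [ 0.5228208  -0.06235034  0.06945333] ((528.854248046875, -82.70460510253906), (159.77520751953125, 188.81268310546875), 65.15
[... 185 characters left out ...]
940886497497559)
{'time': 0.15, 'qpos': array([-1.32099669e+00,  3.42556218e-01,  1.52481044e+00, -1.66989034e-06,
        1.27539338e+00, -1.46026682e-01]), 'qvel': array([-0.00029608, -0.00177364, -0.00347984,  0.00038942,  0.00143   ,
        0.00097955]), 'joint_efforts': array([ 8.34915973e-04, -4.31470907e+01, -2.44353086e+01,  7.17359805e-02,
        5.37234417e-02, -7.45638772e-05]), 'tool_pos': array([ 0.20235103, -0.48408665,  0.21460348]), 'tool_rot': array([-3.14043746e+00, -1.68284343e-04,  3.95826713e-01]), 'contact_force': array([ 0.04310141,  0.36771514, -0.85897164]), 'torque': array([ 0.01109938, -0.03470077, -0.01683879]), 'grip_force': 0.0, 'opening': 0.09163817370827952}
```

View pics/scene0.png

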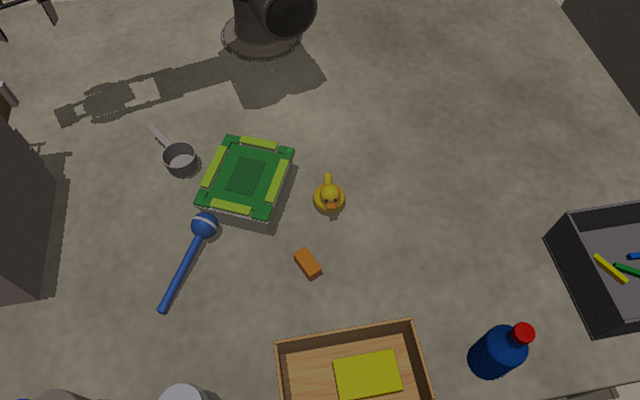

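View pics/side0.png

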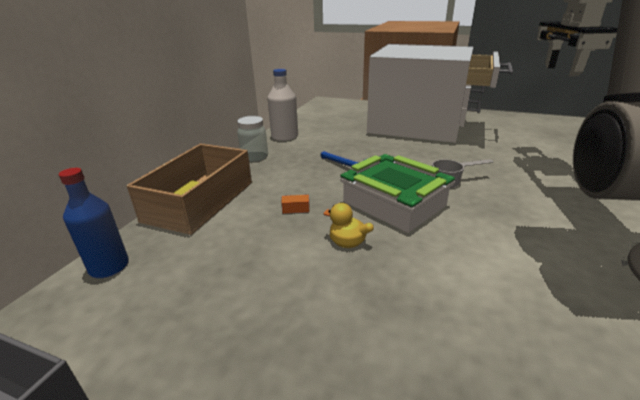

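The scene view shows the green lid at about (245,178), with the cup to its left at (180,158), the maraca head at (205,225), the duck at (330,195) and the block at (308,263). The side view agrees: the lid is at (398,180) with all sections up. The measured lid rectangle is 160 x 189 mm, which matches the box. Its centre is about (0.530, -0.084) and its x axis is at -25°. The plan is to hover over the centre with the tool aligned to the box axes (tool x = box x, tool y = -box y).

Request:
play_rows:
  rows:
    - [45.7, -24.2, 5.5, 0, 0, 0.834, 0]
    - [45.7, -24.2, 5.5, 0, 0, 0.834, 0]
    - [45.7, -24.2, 5.5, 0, 0, 0.834, 0]
    - [45.7, -24.2, 5.5, 0, 0, 0.834, 0]
    - [45.7, -24.2, 5.5, 0, 0, 0.834, 0]
    - [45.7, -24.2, 5.5, 0, 0, 0.834, 0]
    - [45.7, -24.2, 5.5, 0, 0, 0.834, 0]
    - [45.7, -24.2, 5.5, 0, 0, 0.834, 0]
    - [45.7, -24.2, 5.5, 0, 0, 0.834, 0]
    - [45.7, -24.2, 5.5, 0, 0, 0.834, 0]
    - [45.7, -24.2, 5.5, 0, 0, 0.834, 0]
    - [45.7, -24.2, 5.5, 0, 0, 0.834, 0]
    - [45.7, -24.2, 5.5, 0, 0, 0.834, 0]
    - [45.7, -24.2, 5.5, 0, 0, 0.834, 0]
    - [45.7, -24.2, 5.5, 0, 0, 0.834, 0]
    - [45.7, -24.2, 5.5, 0, 0, 0.834, 0]

```text
time: 1.75
tool_pos: [0.5303, -0.0862, 0.1604]
tool_rot: [3.141, -0.0, -0.44]
contact_force: [-0.5, 0.0, 0.4]
opening: 0.0004
grip_force: 0.0
```

Request:
play_rows:
  rows:
    - [-8.6, -0.2, 2, 0, 0, 0, 0]
    - [-8.6, -0.2, 4, 0, 0, 0, 0]
    - [-8.6, -0.2, 6, 0, 0, 0, 0]
    - [-8.6, -0.2, 6.3, 0, 0, 0, 0]
    - [-8.6, -0.2, 6.5, 0, 0, 0, 0]
    - [-8.6, -0.2, 6.7, 0, 0, 0, 0]
    - [-8.6, -0.2, 6.8, 0, 0, 0, 0]
    - [-8.6, -0.2, 6.9, 0, 0, 0, 0]
    - [-8.6, -0.2, 7.0, 0, 0, 0, 0]
    - [-8.6, -0.2, 7.1, 0, 0, 0, 0]
    - [-8.6, -0.2, 7.2, 0, 0, 0, 0]
    - [-8.6, -0.2, 7.2, 0, 0, 0, 0]

```text
time: 2.95
tool_pos: [0.4537, -0.0466, 0.088]
tool_rot: [3.141, 0.0, -0.438]
contact_force: [-0.2, -0.4, 0.3]
opening: 0.0008
grip_force: 0.0
```

No residual force, which fits a self-snap. I'll rise and check before doing the others.

Request:
play_rows:
  rows:
    - [0, 0, -3, 0, 0, 0, 0]
    - [0, 0, -7, 0, 0, 0, 0]
    - [0, 0, -7, 0, 0, 0, 0]

```text
time: 3.25
tool_pos: [0.4567, -0.0473, 0.1625]
tool_rot: [-3.14, -0.009, -0.438]
contact_force: [-0.8, -0.9, -0.8]
opening: 0.0008
grip_force: 0.0
```

```bash
cat > chk.py <<'E'
from h import *
import sys
c=np.array([.530,-.084]);a=-.438
X=np.array([np.cos(a),np.sin(a)]);Y=np.array([-X[1],X[0]])
for n in('scene','side'):
    p,w=pts(n); h=cv2.cvtColor(p,cv2.COLOR_RGB2HSV)
    b=np.stack([(w[...,:2]-c)@X,(w[...,:2]-c)@Y],-1)
    for s,q,e in (('near',(-.085,0),(.006,.03)),('far',(.085,0),(.006,.03)),('left',(0,.07),(.04,.006)),('right',(0,-.07),(.04,.006))):
        k=(abs(b-q)<e).all(-1)&(w[...,2]<.085)&(h[...,0]>28)&(h[...,0]<50)&(h[...,1]>80)
        print(n,s,k.sum(),np.round(np.median(w[k][:,2])*1000,1) if k.any() else None)
    k=(abs(w[...,2]-.072)<.008)&(h[...,0]>28)&(h[...,0]<85)&(h[...,1]>80)&(abs(b)<.13).all(-1)
    print(cv2.minAreaRect(w[k][:,:2].astype(np.float32)*1000))
    cv2.imwrite(f'pics/{n}{sys.argv[1]}.png',p[:,:,::-1])
E
python3 chk.py 1
```

```text
scene near 120 79.1
scene far 165 79.2
scene left 183 79.2
scene right 184 79.2
((529.9628295898438, -85.08533477783203), (159.71255493164062, 190.72970581054688), 64.92884063720703)
side near 85 75.9
side far 49 75.9
side left 106 75.9
side right 77 75.8
((528.7149658203125, -82.87291717529297), (162.87367248535156, 189.8134765625), 64.89117431640625)
```

Near still stands at the same height as the others, so it did not snap. I'll go down again, holding for a force reading.

Request:
play_rows:
  rows:
    - [0, 0, 3, 0, 0, 0, 0]
    - [0, 0, 6, 0, 0, 0, 0]
    - [0, 0, 6.4, 0, 0, 0, 0]
    - [0, 0, 6.7, 0, 0, 0, 0]
    - [0, 0, 7.0, 0, 0, 0, 0]
    - [0, 0, 7.0, 0, 0, 0, 0]
    - [0, 0, 7.0, 0, 0, 0, 0]

```text
time: 4.05
tool_pos: [0.4543, -0.0468, 0.0888]
tool_rot: [-3.141, -0.002, -0.438]
contact_force: [0.3, -0.0, -0.0]
opening: 0.0007
grip_force: 0.0
```

```bash
python3 - <<'E'
from h import *
o=robot.observe();print(o['tool_pos'],o['contact_force'])
p,w=pts('side');cv2.imwrite('pics/s2.png',cv2.resize(p[130:230,310:510,::-1],(800,400),interpolation=2))
E
```

```text
[ 0.45428432 -0.04677718  0.08881628] [ 0.25857479 -0.00608019 -0.02902294]
```

View pics/s2.png

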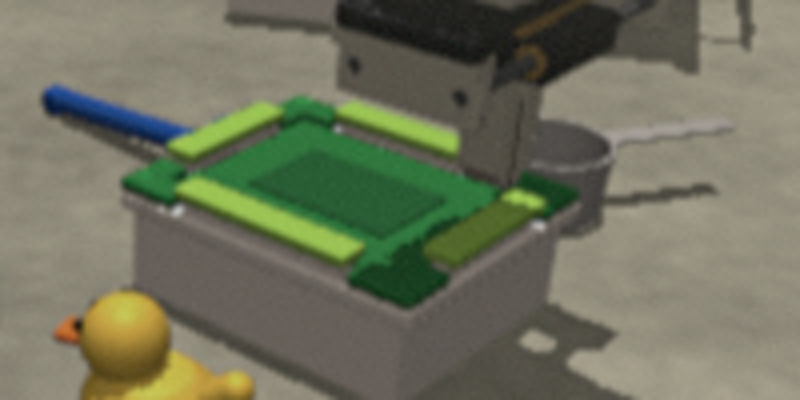

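The crop shows the finger ending near (500,185), while the near section spans (430,245) to (545,200) with its middle at about (487,222). The tip is either above it or offset, so I'll measure the tip in 3D.

```bash
python3 - <<'E'
from h import *
for n in('side','scene'):
    p,w=pts(n);h=cv2.cvtColor(p,cv2.COLOR_RGB2HSV)
    c=np.array([.530,-.084]);a=-.438
    X=np.array([np.cos(a),np.sin(a)]);Y=np.array([-X[1],X[0]])
    b=np.stack([(w[...,:2]-c)@X,(w[...,:2]-c)@Y],-1)*1000
    g=(h[...,1]<80)&(abs(b[...,0]+85)<35)&(abs(b[...,1])<60)&(w[...,2]<.13)&(w[...,2]>.066)
    for z in range(66,130,6):
        k=g&(w[...,2]*1000>=z)&(w[...,2]*1000<z+6)
        if k.sum()>2: print(n,z,k.sum(),np.round(np.percentile(b[k],[5,50,95],axis=0),0).tolist())
m=optics.camera_model('side');r=R.from_euler('xyz',m['rotation']).as_matrix()
def pix(P):
    q=r.T@(np.array(P)-m['origin']);return m['cx']-m['fx']*q[0]/q[2],m['cy']+m['fy']*q[1]/q[2]
for P in([.4543,-.0468,.072],[.4543,-.0468,.077],[.4543,-.0468,.09]):
    u,v=pix(P);print((u-310)*4,(v-130)*4)
E
```

```text
side 66 21 [[-97.0, -29.0], [-95.0, 18.0], [-89.0, 45.0]]
side 96 5 [[-98.0, -4.0], [-96.0, 1.0], [-83.0, 7.0]]
side 102 28 [[-98.0, -6.0], [-96.0, 9.0], [-78.0, 14.0]]
side 108 33 [[-98.0, -8.0], [-96.0, 14.0], [-79.0, 19.0]]
side 114 58 [[-97.0, -11.0], [-94.0, 18.0], [-78.0, 20.0]]
side 120 50 [[-98.0, -9.0], [-96.0, 17.0], [-80.0, 20.0]]
side 126 33 [[-97.0, -11.0], [-95.0, 18.0], [-78.0, 20.0]]
scene 66 37 [[-94.0, -45.0], [-75.0, 0.0], [-73.0, 44.0]]
scene 72 14 [[-96.0, -53.0], [-94.0, -10.0], [-85.0, 55.0]]
scene 78 13 [[-94.0, -34.0], [-94.0, 11.0], [-92.0, 36.0]]
scene 102 11 [[-78.0, -5.0], [-76.0, 1.0], [-75.0, 8.0]]
scene 108 20 [[-77.0, -9.0], [-76.0, 4.0], [-73.0, 15.0]]
scene 114 29 [[-82.0, -13.0], [-76.0, 1.0], [-74.0, 18.0]]
scene 120 38 [[-91.0, -14.0], [-76.0, 5.0], [-74.0, 19.0]]
scene 126 18 [[-88.0, -11.0], [-76.0, 7.0], [-74.0, 19.0]]
479.16672230704876 228.20921441916914
480.4285102494507 219.45661914124105
483.75028181964535 196.41461566140447
```

Laterally the tip is right, at about (-87, 5) in the box frame. But its real bottom is at about 97 mm, higher than nominal, so I'll keep descending until there is contact.

Request:
play_rows:
  rows:
    - [0, 0, 0.5, 0, 0, 0, 0]
    - [0, 0, 1.0, 0, 0, 0, 0]
    - [0, 0, 1.4, 0, 0, 0, 0]
    - [0, 0, 1.6, 0, 0, 0, 0]
    - [0, 0, 1.8, 0, 0, 0, 0]
    - [0, 0, 1.8, 0, 0, 0, 0]

```text
time: 4.8
tool_pos: [0.4536, -0.0466, 0.0698]
tool_rot: [3.141, 0.001, -0.438]
contact_force: [-0.7, -0.3, 0.4]
opening: 0.0006
grip_force: 0.0
```

Request:
play_rows:
  rows:
    - [0, 0, 0.1, 0, 0, 0, 0]
    - [0, 0, 0.2, 0, 0, 0, 0]
    - [0, 0, 0.2, 0, 0, 0, 0]

```text
time: 5.1
tool_pos: [0.4538, -0.0466, 0.0681]
tool_rot: [3.142, -0.0, -0.438]
contact_force: [0.1, 0.3, 0.0]
opening: 0.0005
grip_force: 0.0
```

```bash
python3 - <<'E'
from h import *
o=robot.observe();print(o['tool_pos'],o['tool_rot'],o['contact_force'],o['qpos'])
for n,(r,c) in dict(side=(130,310),scene=(100,150)).items():
    p,w=pts(n);cv2.imwrite(f'pics/{n}3.png',p[:,:,::-1])
    if n=='side':cv2.imwrite('pics/s3.png',cv2.resize(p[r:r+100,c:c+160,::-1],(800,500),interpolation=2))
E
```

```text
[ 0.45376276 -0.04663494  0.06806844] [ 3.14153102e+00 -4.32025247e-05 -4.38214409e-01] [0.05178639 0.30427496 0.03521269] [-2.70645263e-01  4.07006645e-01  1.90258776e+00 -9.19477506e-05
  8.31965936e-01  1.73842739e+00]
```

View pics/s3.png

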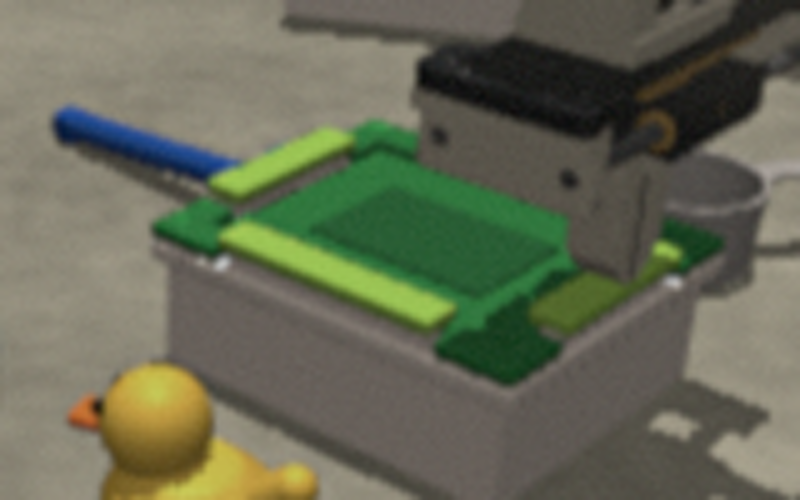

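The tip at (630,275) is at or just above the section. The wide plate at (420-570, 160-200) reaches over the lid, so I'll check its clearance.

```bash
python3 - <<'E'
from h import *
for n in('side','scene'):
    p,w=pts(n);h=cv2.cvtColor(p,cv2.COLOR_RGB2HSV)
    c=np.array([.530,-.084]);a=-.438
    X=np.array([np.cos(a),np.sin(a)]);Y=np.array([-X[1],X[0]])
    b=np.stack([(w[...,:2]-c)@X,(w[...,:2]-c)@Y],-1)*1000
    g=(h[...,1]<80)&(abs(b[...,0])<200)&(abs(b[...,1])<160)&(w[...,2]<.15)&(w[...,2]>.078)
    for z in range(78,150,6):
        k=g&(w[...,2]*1000>=z)&(w[...,2]*1000<z+6)
        if k.sum()>2: print(n,z,k.sum(),np.round(np.percentile(b[k],[2,50,98],axis=0),0).tolist())
E
```

```text
side 78 9 [[-97.0, -2.0], [-96.0, 6.0], [-79.0, 10.0]]
side 84 25 [[-98.0, -8.0], [-96.0, 10.0], [-77.0, 16.0]]
side 90 40 [[-98.0, -10.0], [-96.0, 16.0], [-79.0, 20.0]]
side 96 51 [[-98.0, -12.0], [-95.0, 18.0], [-76.0, 21.0]]
side 102 50 [[-98.0, -12.0], [-97.0, 18.0], [-78.0, 21.0]]
side 108 38 [[-98.0, -17.0], [-97.0, 13.0], [-87.0, 21.0]]
side 114 35 [[-98.0, -13.0], [-97.0, 10.0], [-91.0, 22.0]]
side 120 39 [[-98.0, -16.0], [-97.0, 8.0], [-91.0, 22.0]]
side 126 26 [[-99.0, -5.0], [-97.0, 16.0], [-91.0, 22.0]]
side 132 18 [[-98.0, 5.0], [-97.0, 15.0], [-94.0, 22.0]]
side 144 137 [[-123.0, -80.0], [-104.0, 87.0], [-53.0, 90.0]]
scene 78 13 [[-94.0, -39.0], [-92.0, -6.0], [1.0, 68.0]]
scene 84 12 [[-78.0, -6.0], [-76.0, -1.0], [-74.0, 7.0]]
scene 90 25 [[-89.0, -14.0], [-76.0, 2.0], [-74.0, 18.0]]
scene 96 28 [[-93.0, -13.0], [-76.0, 3.0], [-74.0, 19.0]]
scene 102 34 [[-88.0, -15.0], [-76.0, 7.0], [-74.0, 19.0]]
scene 108 30 [[-93.0, -15.0], [-76.0, 7.0], [-74.0, 20.0]]
scene 114 31 [[-84.0, -16.0], [-76.0, -1.0], [-74.0, 20.0]]
scene 120 7 [[-77.0, -13.0], [-75.0, -9.0], [-74.0, 19.0]]
scene 144 21 [[-112.0, -82.0], [-79.0, 31.0], [-51.0, 88.0]]
```

Request:
play_rows:
  rows:
    - [0, 0, 0.1, 0, 0, 0, 0]
    - [0, 0, 0.2, 0, 0, 0, 0]
    - [0, 0, 0.2, 0, 0, 0, 0]

```text
time: 5.6
tool_pos: [0.4537, -0.0466, 0.066]
tool_rot: [3.141, 0.0, -0.438]
contact_force: [0.1, 0.1, -0.6]
opening: 0.0004
grip_force: 0.0
```

The body is at 144 mm, so clearance is fine. I'll continue in small steps.

Request:
play_rows:
  rows:
    - [0, 0, 0.1, 0, 0, 0, 0]
    - [0, 0, 0.2, 0, 0, 0, 0]
    - [0, 0, 0.2, 0, 0, 0, 0]

```text
time: 5.9
tool_pos: [0.4538, -0.0466, 0.0641]
tool_rot: [3.142, -0.0, -0.438]
contact_force: [-0.3, 0.2, 2.3]
opening: 0.0004
grip_force: 0.9
```

Request:
play_rows:
  rows:
    - [0, 0, 0.1, 0, 0, 0, 0]
    - [0, 0, 0.2, 0, 0, 0, 0]
    - [0, 0, 0.2, 0, 0, 0, 0]

```text
time: 6.2
tool_pos: [0.4537, -0.0466, 0.0618]
tool_rot: [3.141, 0.0, -0.438]
contact_force: [-0.2, -0.2, -0.6]
opening: 0.0003
grip_force: 0.0
```

```bash
python3 chk.py 4
```

```text
scene near 69 71.9
scene far 153 79.1
scene left 186 79.4
scene right 176 79.3
((530.4503173828125, -85.49272155761719), (159.93849182128906, 190.114990234375), 64.82593536376953)
side near 50 68.9
side far 56 75.8
side left 104 76.0
side right 0 None
((528.44189453125, -82.43162536621094), (161.7353515625, 192.6767578125), 64.40785217285156)
```

Near has snapped (7 mm drop in both views). The far section is next.

Request:
play_rows:
  rows:
    - [0, 0, -3, 0, 0, 0, 0]
    - [4, 0, -4, 0, 0, 0, 0]
    - [8.5, 0, -4, 0, 0, 0, 0]
    - [13, 0, -4, 0, 0, 0, 0]
    - [17, 0, -3, 0, 0, 0, 0]
    - [17, 0, -1.5, 0, 0, 0, 0]
    - [17, 0, -0.8, 0, 0, 0, 0]
    - [17, 0, -0.6, 0, 0, 0, 0]
    - [17, 0, -0.4, 0, 0, 0, 0]
    - [17, 0, -0.2, 0, 0, 0, 0]
    - [17, 0, 0, 0, 0, 0, 0]
    - [17, 0, 0.1, 0, 0, 0, 0]
    - [17, 0, 0.1, 0, 0, 0, 0]
    - [17, 0, -1.5, 0, 0, 0, 0]
    - [17, 0, -4, 0, 0, 0, 0]
    - [17, 0, -4, 0, 0, 0, 0]

```text
time: 7.9
tool_pos: [0.6099, -0.1195, 0.1055]
tool_rot: [-3.141, -0.007, -0.438]
contact_force: [0.4, -0.2, -0.3]
opening: 0.0005
grip_force: 0.0
```

```bash
python3 chk.py 5
```

```text
scene near 106 72.5
scene far 154 72.2
scene left 186 79.0
scene right 0 None
((530.2139892578125, -84.70789337158203), (159.14151000976562, 191.60069274902344), 64.84093475341797)
side near 85 68.9
side far 54 68.8
side left 109 75.8
side right 80 76.0
((528.9679565429688, -83.56207275390625), (161.55625915527344, 191.36805725097656), 65.18267059326172)
```

Far is shut too. Left, then right:

Request:
play_rows:
  rows:
    - [-3, -2.5, 0, 0, 0, 0, 0]
    - [-6, -5, 0, 0, 0, 0, 0]
    - [-8.5, -7, 0, 0, 0, 0, 0]
    - [-8.5, -7, 1.5, 0, 0, 0, 0]
    - [-8.5, -7, 2.8, 0, 0, 0, 0]
    - [-8.5, -7, 3.3, 0, 0, 0, 0]
    - [-8.5, -7, 3.5, 0, 0, 0, 0]
    - [-8.5, -7, 3.7, 0, 0, 0, 0]
    - [-8.5, -7, 3.9, 0, 0, 0, 0]
    - [-8.5, -7, 4.1, 0, 0, 0, 0]
    - [-8.5, -7, 4.1, 0, 0, 0, 0]
    - [-8.5, -7, 2, 0, 0, 0, 0]
    - [-8.5, -7, 0, 0, 0, 0, 0]
    - [-8.5, -7, 0, 0, 0, 0, 0]

```text
time: 9.4
tool_pos: [0.5625, -0.0196, 0.1048]
tool_rot: [-3.14, -0.006, -0.438]
contact_force: [-0.2, -0.7, 0.1]
opening: 0.0003
grip_force: 0.0
```

Request:
play_rows:
  rows:
    - [0, 4, 0, 0, 0, 0, 0]
    - [0, 8, 0, 0, 0, 0, 0]
    - [0, 12, 0, 0, 0, 0, 0]
    - [0, 14, 0, 0, 0, 0, 0]
    - [0, 14, 1.5, 0, 0, 0, 0]
    - [0, 14, 2.8, 0, 0, 0, 0]
    - [0, 14, 3.3, 0, 0, 0, 0]
    - [0, 14, 3.5, 0, 0, 0, 0]
    - [0, 14, 3.7, 0, 0, 0, 0]
    - [0, 14, 3.9, 0, 0, 0, 0]
    - [0, 14, 4.1, 0, 0, 0, 0]
    - [0, 14, 4.1, 0, 0, 0, 0]
    - [0, 14, 2, 0, 0, 0, 0]
    - [0, 14, -2, 0, 0, 0, 0]
    - [0, 14, -6, 0, 0, 0, 0]
    - [0, 14, -10, 0, 0, 0, 0]
    - [0, 14, -10, 0, 0, 0, 0]

```text
time: 11.1
tool_pos: [0.504, -0.1473, 0.208]
tool_rot: [-3.141, -0.012, -0.438]
contact_force: [0.6, 0.3, -0.2]
opening: 0.0003
grip_force: 0.0
```

```bash
python3 chk.py 6
```

```text
scene near 117 72.3
scene far 154 72.0
scene left 177 72.0
scene right 172 72.4
((530.03076171875, -85.268310546875), (161.20399475097656, 191.09207153320312), 64.7869644165039)
side near 84 68.9
side far 57 68.8
side left 113 69.0
side right 78 68.8
((529.07861328125, -83.56298828125), (161.82766723632812, 191.76329040527344), 64.7884292602539)
```

View pics/side6.png

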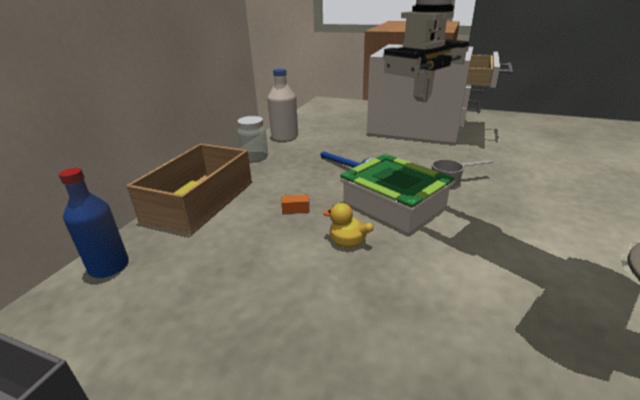

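The picture shows the rim flush all round at (398,180), the box unmoved, and the duck, block, cup and maraca in their places, with the gripper well clear. Handing in.

```bash
python3 -c "
from cell import robot
print(robot.hand_in())"
```

```text
the job is handed in; nothing more can be done
None
```

All four lid sections measured shut and flush in both camera views, the box and the four bystanders did not visibly move, and the job was handed in at about 11 s; hand-in returned no verdict.

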